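Fetch the small solder spool from behind the bottle and carton

TASK

I want to weigh the small solder spool that stands in the back of the grey supply tray. First clear the white bottle and the yellow carton out of the way, standing both upright and wholly on the cork mat, then take the spool out and stand it upright in the middle of the scale's round pan; only then put the bottle and the carton back upright in the tray, each exactly where it stood before. Leave the roll of tape in the tray where it is and knock nothing over.

Things in the scene. Friction and masses are not known exactly. Their poses are not given: they have to be found in the camera images.
- bottle_c (a point): White solvent bottle, loose and upright in the front row of the tray, 129 mm tall, 0.2 to 0.36 kg. Square body 56 x 53 mm (its x, y) up to 88 mm, neck 42 mm, then a fixed round cap, 44 mm across, from 98 to 120 mm up: grip it there (short-fingered grippers meet the bottle's top before reaching mid-body). This point: its centre, 64.5 mm above the underside, z up, x and y square to its sides.
- carton_c (a point): Small yellow carton standing loose and upright in the front row of the tray, 30 mm (its x) by 46 mm (its y), 85 mm tall, about 0.09 kg. This point is its centre, 42.5 mm above its underside, z up, x and y square to its sides. Bottle and carton may have changed places from one start to the next; at the start they stand about 100 mm apart, centre to centre.
- small_spool_c (a point): Small spool of solder wire with flat round flanges (the thing to fetch), 40 mm diameter, 30 mm tall, about 0.2 kg, standing loose on its flange in the back row of the tray (away from the robot). This point is its centre, 15 mm above its underside, z up along its axis. The taller bottle or carton stands directly in front of it, 65 mm away centre to centre.
- tape_c (a point): Dark roll of tape, 59 x 57 mm and 19 mm tall, lying loose in the back row of the tray about 100 mm beside the spool; spool and tape may have changed places. To be left alone (it may shift by up to 20 mm at most). This point is its centre, 9.5 mm above its underside.
- supply_tray: Fixed shallow grey tray, 160 mm (its x, front to back) by 210 mm (its y), floor 4 mm thick, with a rim 3 mm thick whose top is 10 mm above the bench. Origin at the centre of its underside on the bench; x points to the back row. The front row lies 35 mm before the origin, the back row 30 mm behind it.
- side_mat: Fixed flat cork mat, 160 mm (its x) by 104 mm (its y), 4 mm thick, the side area for the bottle and carton. Origin at the centre of its underside on the bench. Mat and scale may have changed sides of the tray.
- scale_pan (a point): Centre of the top of the round steel pan, 82 mm diameter, of a white bench scale (128 x 92 mm body) fixed to the bench. The pan is flat, does not move, its top is 22 mm above the bench.

How it is judged:
By the outcome, as a careful person would: the job done as asked, in the order asked, and still so for the second after the job is handed in, with the robot touching nothing.
It also fails if it takes over 115 s, if anything falls off the work surface, if the arm or the gripper's body presses on something with over 40 N, if the wrist force passes 120 N, or if a joint passes its speed limit or range.

ROBOT

A 6-joint arm with a two-finger parallel gripper is mounted at the origin on a cart in front of the work surface, level with it; the furniture and walls round the work are solid. World frame = base frame: x ahead of the robot, y to its left, z up, the work surface at z = 0. Lengths are in mm, angles in rad, forces in N, time in s.
With the tool pointing down it reaches from about 350 to 975 mm from the base axis. Payload 7.1 kg.
Tool frame: the origin (TCP) lies at the very end of the fingers, on their centre line; the grasp point (between the pads) lies tcp_to_grasp behind it (tcp_to_grasp is the distance from the TCP to the grasp point, in mm); z points along the fingers, x is the direction in which the jaws open and shut, and the axes are right-handed (so a half turn about z gives the same grasp; the last joint's range is limited). The gripper opens to 88 mm and grips with 3 to 60 N. Pads are 20 mm wide; open, the fingers measure 115 mm over their backs; the gripper's body (75 mm by 178 mm) begins 61 mm behind the grasp point.
Start: joints at [1.3, 0.423, 1.63, -0, 1.089, -0.019], TCP at [155.686, 605.282, 193.775] pointing down, gripper open.
Joint ranges: [-3, 3], [-0.9, 2.11], [0.09, 2.58], [-1.31, 4.45], [0.11, 2.69], [-2.54, 2.54]. Speed limits (rad/s): [2.39, 2.39, 3.01, 3.14, 3.14, 3.14].

INTERFACE

Orientations are given as a rotation vector (axis times angle).
In Python, from workcell import get_obs, get_image, close_job, recognise, mark_of, tcp_to_grasp gives the robot as it stands. The module is installed in compiled form; this text tells all that it offers.
- The arm moves only by the tool move_arm, never from a script. Its argument "motion" is a list of rows, each a list of 7 numbers: the shift along the world's x, y, z in mm, then the turn, a rotation vector about the world's x, y, z in rad, then the finger opening in mm, from 0 to 87.8. A call has 1 to 5 rows; each row is the pose to reach, as a shift and turn from the pose commanded when the call began; what a row does not reach only later rows make up. A row lasts 1/12 s, in which the tool goes at most 41.7 mm and 7.16 degrees, less where a joint would pass 70% of its speed; a pose out of reach is approached as far as the arm can. A call with a gripper value outside its range is refused whole. The fingers move at their own pace and stop on an object; the grip force is fixed at half the most. Time passes only in rows, so rows that repeat a pose let the fingers close. It gives the time, the measured TCP pose, the force and the opening at its end, in the units of the state.
- get_obs(): the state, without advancing time (a new reading comes with each control period).
- get_image(name): name is "scene" or "top"; returns a dict with "color" (384x512x3 uint8, red, green, blue), "mtx" (3x3 intrinsics, pixels), "camera_from_world" (4x4, takes a point from world to camera coordinates). Camera axes: x right, y up, looking along -z (the intrinsics and any distortion apply to the point x, -y, -z); pixel columns grow to the right and rows downward; lengths in mm; the calibration is good to about 2 mm. A picture is of the moment at which its call begins. There is no depth.
- close_job(): hands the job in, once; it reports no verdict.
Trained networks look in a picture, given as the dict that the camera call returned (one of the last four; its "shot" number tells which), for a name from the list of things; names that differ only in an ending like _2 or _b are one class to them, and where a whole thing is asked for, a point or a joint stands for the part that bears it (a point fixed in the world has none). Each returns a list of dicts, best first, with "p" (0 to 1); they miss things now and then, are a little off and sometimes report something else, mostly with a low value. They report only what shows in the picture. A call takes as long as a camera call.
- recognise(picture, label): "bbox" ([centre column, centre row, width, height] in pixels, round what is visible of it).
- mark_of(picture, label): "location" ([row, column] in pixels: a listed point, or the origin of a listed thing).
The state is a dict: "t": time; "qpos": joint angles; "qvel": joint speeds; "joint_torque": joint torques, N m; "ee_pos": TCP position; "orientation": TCP orientation; "ft_force": force on the tool from outside, world axes, zero at the start; "moment": the same for the moment, N m; "width": finger opening in mm.
Only numpy, scipy, OpenCV 4.12 (cv2) and the standard library are available. Lean on these libraries where they do the work, as an engineer would, in place of code of your own. Each camera call takes 0.05 s, during which the arm holds its last target. There are 200 camera calls.

## Working session

There is one attempt and no reset: what is moved stays moved. The work goes in short steps, Python scripts to look and compute and a tool call to move; the robot and the scene stay as the last step left them, time stands still between calls to the robot, and variables do not carry over. Pictures are saved under pics/ and viewed, about 12 in all and at most 16, crops included, and the job is handed in when it is done.

Besides the shell and the picture viewer there is one more tool, called after "Call:" as name(argument=value, ...) on one line, values as JSON. move_arm: Moves the arm, as the interface text tells. Its arguments: {"type":"object","properties":{"motion":{"type":"array"}},"required":["motion"]}

```bash
mkdir -p pics; cat > h.py <<'E'
import numpy as np, cv2
from workcell import *
def ray(im,row,col):
    K=im["mtx"];T=np.array(im["camera_from_world"]);
    d=np.linalg.inv(K)@[col,row,1]; d=np.array([d[0],-d[1],-d[2]])
    R=T[:3,:3]; return -R.T@T[:3,3], R.T@d
def at_z(im,row,col,z):
    o,d=ray(im,row,col); return o+d*(z-o[2])/d[2]
def proj(im,p):
    T=np.array(im["camera_from_world"]);c=T[:3,:3]@p+T[:3,3];q=im["mtx"]@[c[0],-c[1],-c[2]];return q[:2]/q[2]
def save(im,name,box=None,s=1):
    c=im["color"][:,:,::-1]
    if box: c=c[box[1]:box[3],box[0]:box[2]]
    cv2.imwrite("pics/"+name,cv2.resize(c,None,fx=s,fy=s,interpolation=cv2.INTER_CUBIC))
E
python3 - <<'E'
from h import *
np.set_printoptions(precision=1,suppress=True)
print(tcp_to_grasp, {k:np.round(v,3) for k,v in get_obs().items()})
Z=dict(bottle_c=68.5,carton_c=46.5,small_spool_c=19,tape_c=13.5,supply_tray=0,side_mat=0,scale_pan=22)
for n in ["scene","top"]:
    im=get_image(n); save(im,n+"0.png",s=1.5); print(n,im.keys(),ray(im,192,256))
    for k,z in Z.items():
        m=mark_of(im,k)[:2]; b=recognise(im,k)[:1] if k!="scale_pan" else []
        print(k,[(np.round(x["location"],1),round(x["p"],2),at_z(im,*x["location"],z)) for x in m],[(np.round(x["bbox"]),round(x["p"],2)) for x in b])
E
```

```text
18.700000000000003 {'t': np.float64(0.0), 'qpos': array([ 1.3,  0.4,  1.6, -0. ,  1.1, -0. ]), 'qvel': array([ 0.,  0.,  0.,  0.,  0., -0.]), 'joint_torque': array([ -0. , -54.5, -27.4,   0.1,   0. ,  -0. ]), 'ee_pos': array([155.5, 604.7, 193. ]), 'orientation': array([ 2.5,  1.9, -0. ]), 'ft_force': array([-0.4,  0.2,  0.6]), 'moment': array([-0. , -0.1, -0. ]), 'width': np.float64(87.692)}
scene dict_keys(['color', 'mtx', 'camera_from_world', 'shot']) (array([ 174.6, -485.7,  662.1]), array([ 0.4,  0.7, -0.6]))
bottle_c [(array([202.7, 256. ]), 0.64, array([526.5,  86.7,  68.5]))] [(array([259., 201.,  33.,  59.]), 0.58)]
carton_c [(array([186. , 232.4]), 0.73, array([521.8, 185.2,  46.5]))] [(array([233., 184.,  22.,  43.]), 0.8)]
small_spool_c [] []
tape_c [(array([208.6, 283. ]), 0.62, array([602.6,  91.5,  13.5]))] []
supply_tray [(array([207. , 256.9]), 0.81, array([561.1, 138.6,   0. ]))] [(array([260., 209., 105.,  71.]), 0.56)]
side_mat [(array([162.5, 199.5]), 0.95, array([518.7, 366.5,   0. ]))] [(array([199., 165.,  66.,  39.]), 0.74)]
scale_pan [(array([290.4, 302.7]),
[... 224 characters left out ...]
 68.5]))] [(array([267., 206.,  24.,  28.]), 0.67)]
carton_c [(array([207.4, 223.8]), 0.89, array([533.2, 192.1,  46.5]))] [(array([224., 206.,  21.,   9.]), 0.76)]
small_spool_c [(array([181.2, 225. ]), 0.54, array([601.7, 192.5,  19. ]))] [(array([228., 183.,  18.,  22.]), 0.77)]
tape_c [(array([185.4, 271. ]), 0.79, array([591. ,  76.5,  13.5]))] [(array([270., 185.,  22.,  22.]), 0.65)]
supply_tray [(array([196.7, 244.9]), 0.94, array([564.2, 143.2,   0. ]))] [(array([249., 197.,  85.,  68.]), 0.86)]
side_mat [(array([212. , 162.6]), 0.82, array([526.1, 353.8,   0. ]))] [(array([161., 213.,  44.,  64.]), 0.62)]
scale_pan [(array([215.1, 348.9]), 0.75, array([ 514.5, -114.6,   22. ]))] []
```

View pics/scene0.png

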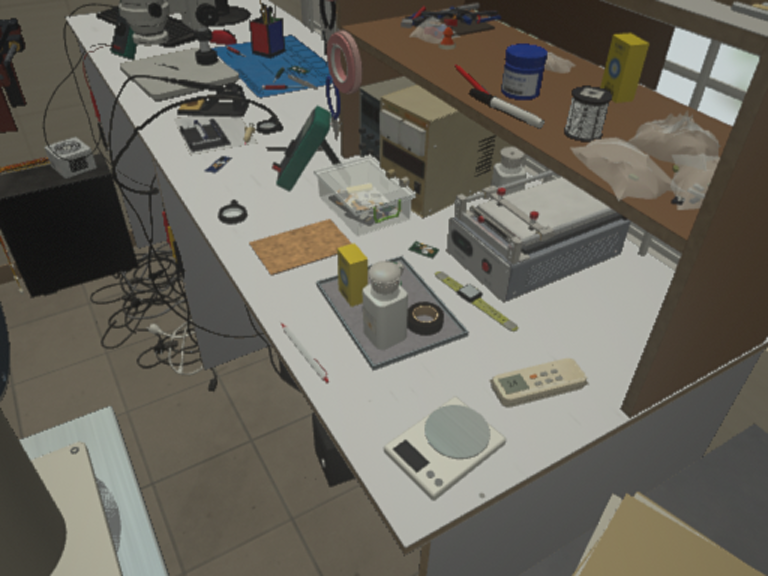

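View pics/top0.png

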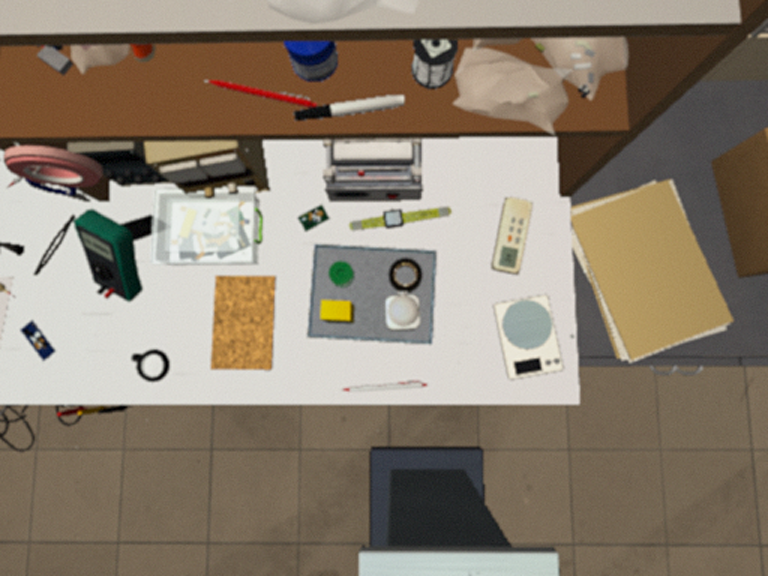

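The pictures show the carton at top-view (336,311)/1.5 with the green spool behind it, the bottle at (402,310)/1.5 with the tape behind it, the mat on the left and the scale on the right. I'll refine the positions by silhouette fits.

```bash
cat > fit.py <<'E'
from h import *
from scipy.optimize import minimize
S=6
def box(lx,ly,z0,z1): return np.array([[a*lx/2,b*ly/2,z] for a in(-1,1) for b in(-1,1) for z in(z0,z1)])
def cyl(d,z0,z1): t=np.linspace(0,2*np.pi,40); return np.array([[d/2*np.cos(a),d/2*np.sin(a),z] for a in t for z in(z0,z1)])
SH=dict(carton=lambda z:[box(30,46,z,z+85)],spool=lambda z:[cyl(40,z,z+30)],
 bottle=lambda z:[box(56,53,z,z+88),cyl(42,z+88,z+98),cyl(44,z+98,z+120)],
 mat=lambda z:[box(160,104,0,4)],tray=lambda z:[box(160,210,0,10)],pan=lambda z:[cyl(82,22,22)],tape=lambda z:[cyl(58,z,z+19)])
def mask(im,kind):
    big=cv2.resize(im["color"],None,fx=S,fy=S,interpolation=cv2.INTER_CUBIC)
    h,s,v=[a.astype(int) for a in cv2.split(cv2.cvtColor(big,cv2.COLOR_RGB2HSV))]
    return dict(carton=(abs(h-27)<6)&(s>140),spool=(abs(h-70)<22)&(s>90),mat=(abs(h-16)<7)&(s>90),
      bottle=(s<45)&(v>135),tray=(v<165),pan=(v<190)&(s<60),tape=(v<75))[kind]
def sil(im,parts,p,shape):
    c,s=np.cos(p[2]),np.sin(p[2]);R=np.array([[c,-s,0],[s,c,0],[0,0,1]]);m=np.zeros(shape,np.uint8)
    for P in parts:
        q=np.array([(proj(im,R@x+[p[0],p[1],0])+.5)*S-.5 for x in P])
        cv2.fillConvexPoly(m,cv2.convexHull(np.round(q*16).astype(np.int32)),1,shift=4)
    return m>0
def fit(im,kind,p0,z=4,r=16,fixyaw=None):
    parts=SH[kind](z);M=mask(im,kind);m0=sil(im,parts,p0,M.shape)
    near=cv2.dilate(m0.astype(np.uint8),np.ones((r*2+1,)*2))>0
    M&=near
    def f(u):
        m=sil(im,parts,[u[0],u[1],u[2]/100 if fixyaw is None else fixyaw],M.shape);return -(m&M).sum()/(m|M).sum()
    u=[p0[0],p0[1],p0[2]*100]
    for k in range(3):
        sx=np.array([u]+[np.array(u)+d for d in np.diag([8,8,8])/(k+1)]); o=minimize(f,u,method="Nelder-Mead",options=dict(initial_simplex=sx,xatol=.05,fatol=1e-5));u=o.x
    return np.round([u[0],u[1],u[2]/100],3),round(-o.fun,3),M
E
cat > f0.py <<'E'
from fit import *
for n in ["top","scene"]:
    im=get_image(n)
    for k,p in dict(carton=(529,188,-.03),spool=(600,192,0),bottle=(529,90,-.03),mat=(524,360,0),tray=(563,141,-.03),pan=(511,-118,0),tape=(595,85,0)).items():
        if n=="scene" and k in("spool","tape","tray"): continue
        P,q,M=fit(im,k,p); print(n,k,P,q)
        b=cv2.findContours(M.astype(np.uint8),0,1)[0]
        if n=="top":
            if k=="carton": V=cv2.resize(im["color"],None,fx=6,fy=6,interpolation=cv2.INTER_CUBIC)[:,:,::-1].copy()
            cv2.drawContours(V,cv2.findContours(sil(im,SH[k](4),P,M.shape).astype(np.uint8),0,1)[0],-1,(0,0,255),1)
            cv2.drawContours(V,b,-1,(255,0,0),1)
    if n=="top": cv2.imwrite("pics/fit0.png",cv2.resize(V[900:1560,780:2340],(800,338)))
E
python3 f0.py
```

```text
top carton [ 5.32974e+02  1.89685e+02 -1.08000e-01] 0.875
top spool [6.00044e+02 1.87906e+02 2.60000e-02] 0.851
top bottle [5.31748e+02 8.67290e+01 7.40000e-02] 0.847
top mat [ 5.20452e+02  3.54867e+02 -6.00000e-03] 0.945
top tray [ 5.66998e+02  1.35179e+02 -6.20000e-02] 0.846
top pan [ 5.12807e+02 -1.20026e+02  5.80000e-02] 0.953
top tape [5.97105e+02 7.86380e+01 1.70000e-02] 0.438
scene carton [ 5.37386e+02  1.91857e+02 -4.66000e-01] 0.673
scene bottle [576.59  165.538  -0.584] 0.29
scene mat [ 5.19752e+02  3.61160e+02 -3.80000e-02] 0.883
scene pan [ 5.10467e+02 -1.19014e+02  5.30000e-02] 0.817
```

View pics/fit0.png

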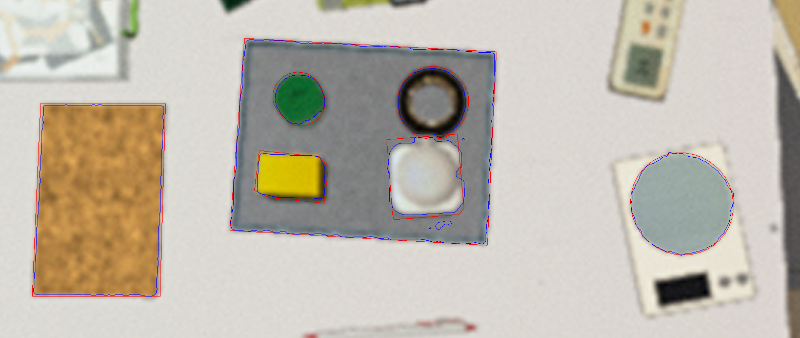

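The fit overlay matches the spool, mat, tray and pan outlines well. Bottle and carton need better masks, so I'll do one more refinement.

```bash
cat > f1.py <<'E'
from fit import *
import fit
from scipy.spatial.transform import Rotation as Ro
o=get_obs();print(Ro.from_rotvec(o["orientation"]).as_matrix().round(3),o["ee_pos"].round(1))
def hull(M): 
    M=cv2.morphologyEx(M.astype(np.uint8),cv2.MORPH_OPEN,np.ones((7,7)));n,l,st,_=cv2.connectedComponentsWithStats(M)
    k=1+st[1:,4].argmax();c=np.argwhere(l==k)[:,::-1].astype(np.int32);m=np.zeros(M.shape,np.uint8)
    cv2.fillConvexPoly(m,cv2.convexHull(c),1);return m>0
old=fit.mask
def mk(im,k):
    big=cv2.resize(im["color"],None,fx=S,fy=S,interpolation=cv2.INTER_CUBIC)
    h,s,v=[a.astype(int) for a in cv2.split(cv2.cvtColor(big,cv2.COLOR_RGB2HSV))]
    m=((abs(h-25)<9)&(s>110)) if k=="carton" else (s<40)&(v>(145 if im["n"]=="top" else 125))
    p=dict(carton=(534,188,-.06),bottle=(529,87,-.06))[k]
    near=cv2.dilate(sil(im,SH[k](4),p,m.shape).astype(np.uint8),np.ones((25,25)))>0
    m&=near
    return hull(m) if k=="carton" else cv2.morphologyEx(m.astype(np.uint8),cv2.MORPH_CLOSE,np.ones((15,15)))>0
fit.mask=mk
out=[]
for n in ["top","scene"]:
    im=get_image(n);im["n"]=n
    V=cv2.resize(im["color"],None,fx=S,fy=S,interpolation=cv2.INTER_CUBIC)[:,:,::-1].copy()
    for k,p in dict(carton=(534,188,-.06),bottle=(529,87,-.06)).items():
        print(n,k,fit.fit(im,k,p)[:2],fit.fit(im,k,p,fixyaw=-.06)[:2])
        P,q,M=fit.fit(im,k,p,fixyaw=-.06)
        cv2.drawContours(V,cv2.findContours(sil(im,SH[k](4),P,M.shape).astype(np.uint8),0,1)[0],-1,(0,0,255),2)
        cv2.drawContours(V,cv2.findContours(M.astype(np.uint8),0,1)[0],-1,(255,0,0),2)
    c=proj(im,np.array([532,138,50]))*S; c=c.astype(int); out.append(V[c[1]-250:c[1]+250,c[0]-250:c[0]+250])
cv2.imwrite("pics/fit1.png",cv2.resize(np.hstack(out),(800,400)))
E
python3 f1.py
```

```text
[[ 0.249  0.968 -0.   ]
 [ 0.968 -0.249 -0.   ]
 [-0.    -0.    -1.   ]] [155.7 605.3 193.8]
top carton (array([ 5.33180e+02,  1.90225e+02, -6.70000e-02]), np.float64(0.93)) (array([ 5.33023e+02,  1.89866e+02, -3.50000e-02]), np.float64(0.93))
top bottle (array([5.31379e+02, 8.67180e+01, 4.40000e-02]), np.float64(0.84)) (array([ 5.31398e+02,  8.67890e+01, -3.00000e-02]), np.float64(0.825))
scene carton (array([ 5.32439e+02,  1.95334e+02, -1.05000e-01]), np.float64(0.932)) (array([ 5.32121e+02,  1.95264e+02, -9.30000e-02]), np.float64(0.921))
scene bottle (array([570.667, 154.868,  -0.603]), np.float64(0.327)) (array([ 5.76856e+02,  1.70208e+02, -1.59000e-01]), np.float64(0.309))
```

View pics/fit1.png

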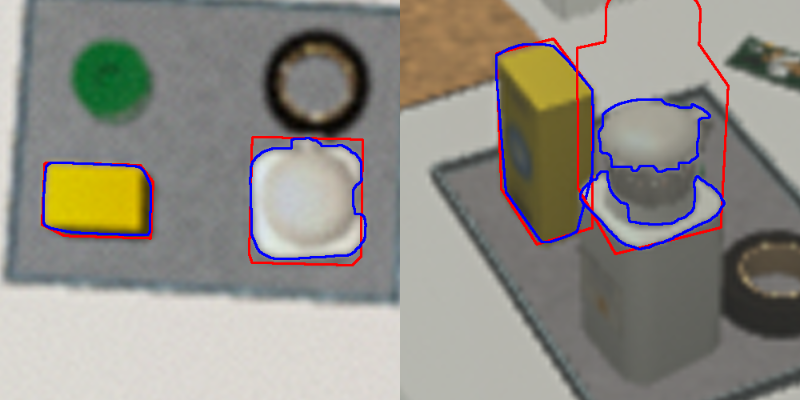

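```bash
python3 - <<'E'
from h import *
for n,pts in dict(top=[(306,203,92),(309,197,118)],scene=[(251,140,115)]).items():
    im=get_image(n); c=(proj(im,np.array([532,138,50]))*6).astype(int)
    for x,y,z in pts:
        q=(c+(np.array([x,y])-200)*1.25)/6-.42; print(n,at_z(im,q[1],q[0],z).round(1))
E
```

```text
top [528.1  86.8  92. ]
top [528.8  85.8 118. ]
scene [533.   97.8 115. ]
```

Call:
move_arm(motion=[[125.8,-138.8,0,0,0,-0.46,70],[125.8,-138.8,0,0,0,-0.46,70],[125.8,-138.8,0,0,0,-0.46,70],[125.8,-138.8,0,0,0,-0.46,70],[125.8,-138.8,0,0,0,-0.46,70]])

```text
t: 2.12
ee_pos: [283.4, 463.4, 193.7]
orientation: [2.859, 1.299, -0.0]
ft_force: [1.3, 0.5, -0.3]
width: 70.2
```

Call:
move_arm(motion=[[125.8,-138.8,0,0,0,-0.46,70],[125.8,-138.8,0,0,0,-0.46,70],[125.8,-138.8,0,0,0,-0.46,70],[125.8,-138.8,0,0,0,-0.46,70],[125.8,-138.8,0,0,0,-0.46,70]])

```text
t: 2.53
ee_pos: [409.6, 324.8, 194.1]
orientation: [3.081, 0.612, 0.001]
ft_force: [-0.4, 0.8, -0.1]
width: 70.2
```

Call:
move_arm(motion=[[125.8,-138.8,0,0,0,-0.46,70],[125.8,-138.8,0,0,0,-0.46,70],[125.8,-138.8,0,0,0,-0.46,70],[125.8,-138.8,0,0,0,-0.46,70],[125.8,-138.8,0,0,0,-0.46,70]])

```text
t: 2.95
ee_pos: [535.8, 185.7, 194.1]
orientation: [3.14, -0.107, 0.003]
ft_force: [-0.2, -0.6, 0.2]
width: 69.9
```

Call:
move_arm(motion=[[0,0,-30,0,0,0,70],[0,0,-60,0,0,0,70],[0,0,-80,0,0,0,70],[0,0,-90,0,0,0,70],[0,0,-90,0,0,0,70]])

```text
t: 3.37
ee_pos: [531.6, 188.3, 101.6]
orientation: [3.139, -0.096, -0.006]
ft_force: [-1.1, -0.2, -0.0]
width: 69.8
```

```bash
python3 - <<'E'
from h import *
from scipy.optimize import least_squares
print(get_obs()["ee_pos"].round(1))
im=get_image("scene");t=get_image("top")
a=np.array([cv2.resize(im["color"][190//3*2-90:190//3*2+130,130:390],None,fx=3,fy=3)[:,:,::-1]])[0]
cv2.imwrite("pics/s2.png",a[:600])
# shelf edge: top row ~136.5/1.5 ; plane through camera; scene lower front edge pt (600,178)/1.5
for rc in [(250/1.5,735/1.5),(150/1.5,560/1.5),(68/1.5,400/1.5)]:
    o,d=ray(im,*rc); f=lambda s:proj(t,o+d*s[0])[1]-136.5/1.5
    s=least_squares(f,[800]).x; print((o+d*s[0]).round())
E
```

```text
[531.6 188.3 101.6]
[ 709. -246.  313.]
[716.  -4. 304.]
[736. 394. 268.]
```

View pics/s2.png

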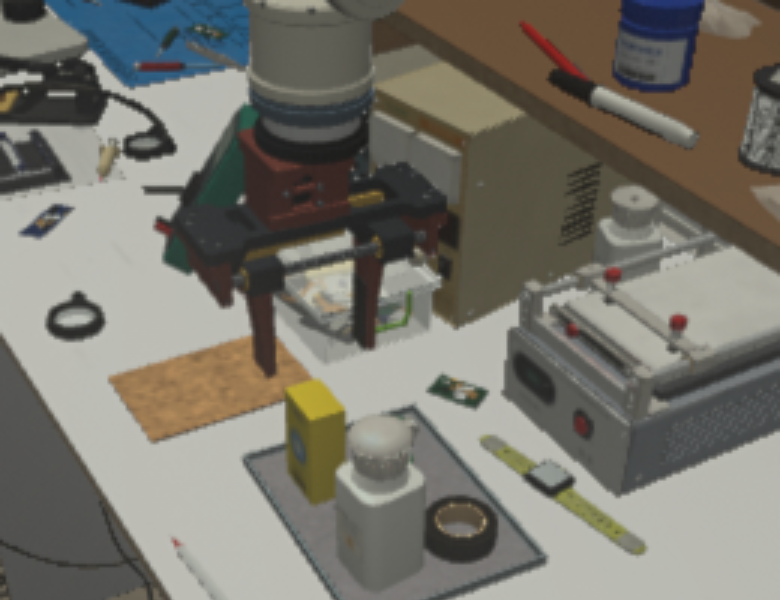

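```bash
python3 - <<'E'
from h import *
e=get_obs()["ee_pos"];print(e.round(1))
for n in["scene","top"]:
    im=get_image(n); print(n,proj(im,e).round(1),[proj(im,e+d).round(1) for d in ([41,-2,0],[-41,2,0])],proj(im,np.array([533,189,89])).round(1))
    c=proj(im,e).astype(int); save(im,n+"3.png",(c[0]-45,c[1]-45,c[0]+75,c[1]+45),5)
E
python3 -c "
import cv2,numpy as np
a=[cv2.imread(f'pics/{n}3.png') for n in('scene','top')];cv2.imwrite('pics/p3.png',cv2.resize(np.vstack(a),None,fx=.66,fy=.66))"
```

```text
[533.5 189.2 104.3]
scene [235.7 163.4] [array([251.9, 158.7]), array([218.9, 168.4])] [235.6 169. ]
top [222.4 205.1] [array([223.4, 187.1]), array([221.4, 223.3])] [223.2 205.9]
```

View pics/p3.png

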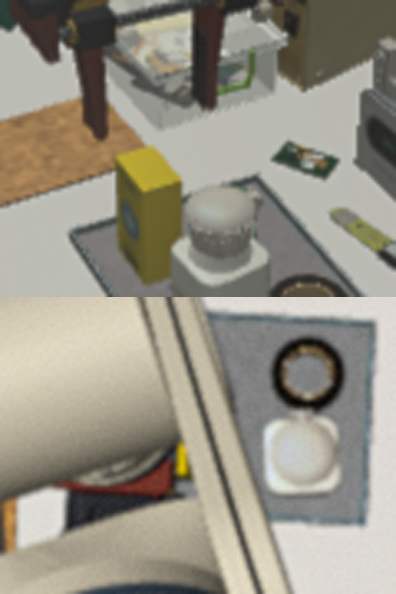

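Call:
move_arm(motion=[[0,0,-20,0,0,0,70],[0,0,-35,0,0,0,70],[0,0,-43,0,0,0,70],[0,0,-43,0,0,0,70],[0,0,-43,0,0,0,70]])

```text
t: 3.98
ee_pos: [533.5, 189.1, 61.5]
orientation: [-3.14, 0.096, -0.001]
ft_force: [0.4, 0.4, -0.0]
width: 70.0
```

```bash
python3 - <<'E'
from h import *
e=get_obs()["ee_pos"];print(e.round(1))
im=get_image("scene");c=proj(im,e);print(c)
save(im,"s4.png",(190,110,290,200),7)
E
```

```text
[533.5 189.1  61.5]
[235.93411018 178.48215552]
```

View pics/s4.png

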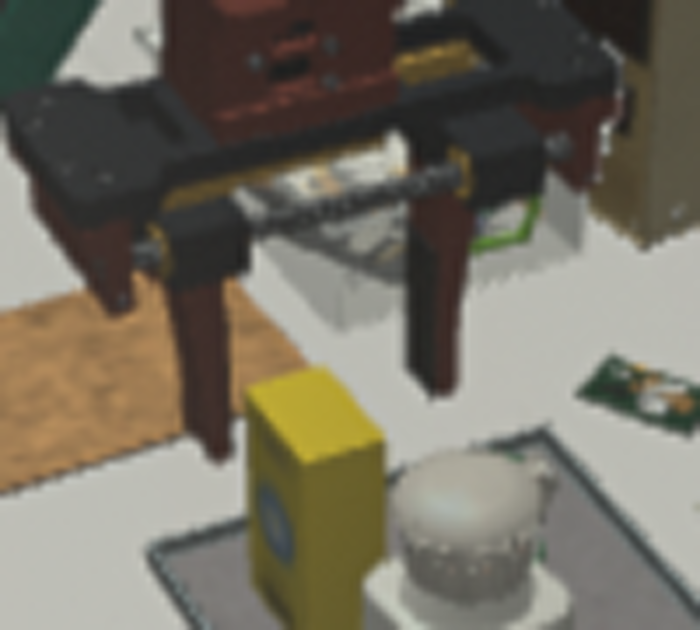

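Call:
move_arm(motion=[[0,0,40,0,0,0,70],[0,0,60,0,0,0,70],[-30,35,60,0,0,0,70],[-30,76,60,0,0,0,70],[-30,76,60,0,0,0,70]])

```text
t: 4.45
ee_pos: [503.6, 269.9, 123.2]
orientation: [-3.137, 0.092, -0.006]
ft_force: [0.1, 0.1, -0.3]
width: 70.1
```

Call:
move_arm(motion=[[0,0,-40,0,0,0,70],[0,0,-80,0,0,0,70],[0,0,-105,0,0,0,70],[0,0,-113,0,0,0,70],[0,0,-115,0,0,0,70]])

```text
t: 4.87
ee_pos: [502.5, 264.3, 4.7]
orientation: [3.139, -0.096, -0.003]
ft_force: [0.2, 1.1, 0.4]
width: 70.0
```

```bash
python3 - <<'E'
from h import *
o=get_obs();e=o["ee_pos"];print(e.round(1),o["ft_force"].round(1))
out=[]
for n in["scene","top"]:
    im=get_image(n); c=proj(im,e);print(n,c,[proj(im,e+d).round(1) for d in ([41,-2,0],[-41,2,0])]); c=c.astype(int)
    out.append(cv2.resize(im["color"][c[1]-45:c[1]+45,c[0]-55:c[0]+55,::-1],None,fx=3.5,fy=3.5,interpolation=cv2.INTER_CUBIC)); print(c-[55,45])
cv2.imwrite("pics/p5.png",np.hstack(out))
E
```

```text
[502.5 264.3   4.7] [0.2 1.1 0.4]
scene [210.76919316 183.93688039] [array([225.8, 179.3]), array([195.3, 188.7])]
[155 138]
top [196.98296047 221.02021766] [array([198. , 204.9]), array([195.9, 237.4])]
[141 176]
```

View pics/p5.png

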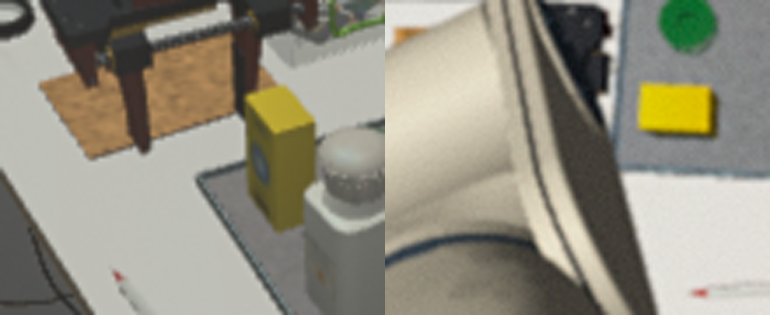

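Call:
move_arm(motion=[[0,0,-2,0,0,0,70],[0,0,-3,0,0,0,70],[0,0,-4,0,0,0,70],[0,0,-5,0,0,0,70],[0,0,-6,0,0,0,70]])

```text
t: 5.38
ee_pos: [503.4, 265.1, 0.3]
orientation: [-3.14, 0.096, -0.001]
ft_force: [0.8, -0.4, -0.1]
width: 70.1
```

Call:
move_arm(motion=[[0,0,-1,0,0,0,70],[0,0,-2,0,0,0,70],[0,0,-3,0,0,0,70],[0,0,-3,0,0,0,70]])

```text
t: 5.72
ee_pos: [502.9, 264.8, -3.5]
orientation: [3.14, -0.096, -0.001]
ft_force: [0.0, 0.3, -0.0]
width: 69.9
```

Call:
move_arm(motion=[[0,0,-2,0,0,0,70],[0,0,-3,0,0,0,70],[0,0,-4,0,0,0,70],[0,0,-5,0,0,0,70],[0,0,-6,0,0,0,70]])

```text
t: 6.13
ee_pos: [503.1, 264.9, -9.4]
orientation: [3.14, -0.096, -0.0]
ft_force: [-0.8, 0.1, -0.5]
width: 69.7
```

Call:
move_arm(motion=[[0,0,-1,0,0,0,70],[0,0,-2,0,0,0,70],[0,0,-3,0,0,0,70],[0,0,-3,0,0,0,70]])

```text
t: 6.47
ee_pos: [503.0, 264.8, -12.4]
orientation: [3.14, -0.096, -0.0]
ft_force: [-1.2, 0.1, 0.2]
width: 70.1
```

Call:
move_arm(motion=[[0,0,-1,0,0,0,70],[0,0,-2,0,0,0,70],[0,0,-3,0,0,0,70],[0,0,-3,0,0,0,70]])

```text
t: 6.8
ee_pos: [503.0, 264.8, -15.4]
orientation: [3.14, -0.096, -0.0]
ft_force: [-0.5, 0.1, -0.2]
width: 69.7
```

Call:
move_arm(motion=[[0,0,-1,0,0,0,70],[0,0,-2,0,0,0,70],[0,0,-2,0,0,0,70]])

```text
t: 7.05
ee_pos: [503.0, 264.8, -17.4]
orientation: [3.14, -0.096, -0.0]
ft_force: [-1.7, 0.7, 0.6]
width: 69.6
```

Call:
move_arm(motion=[[0,0,-1,0,0,0,70],[0,0,-2,0,0,0,70],[0,0,-2,0,0,0,70]])

```text
t: 7.3
ee_pos: [503.0, 264.8, -19.4]
orientation: [3.14, -0.096, -0.0]
ft_force: [0.5, 0.0, -0.1]
width: 70.0
```

```bash
python3 - <<'E'
from h import *
o=get_obs();e=o["ee_pos"];print(e.round(1),o["ft_force"].round(1))
im=get_image("scene"); print([proj(im,e+d).round(1) for d in ([41,-2,18.7],[-41,2,18.7])])
save(im,"s6.png",(160,130,260,205),8)
E
```

```text
[503.  264.8 -19.4] [ 0.5  0.  -0.1]
[array([226. , 180.9]), array([195.6, 190.2])]
```

View pics/s6.png

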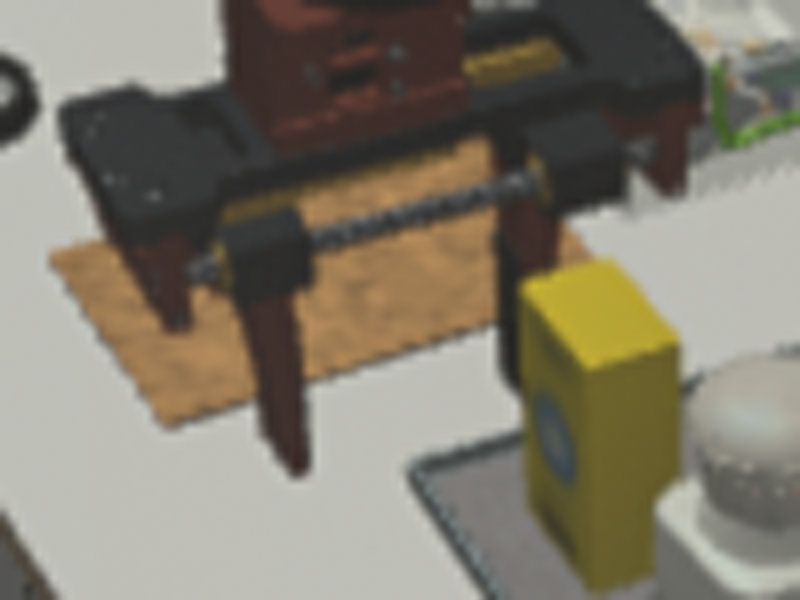

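Call:
move_arm(motion=[[0,0,-1,0,0,0,70],[0,0,-2,0,0,0,70],[0,0,-2,0,0,0,70]])

```text
t: 7.6
ee_pos: [503.0, 264.8, -21.4]
orientation: [3.14, -0.096, -0.0]
ft_force: [0.2, -0.2, 0.1]
width: 69.9
```

Call:
move_arm(motion=[[0,0,-1,0,0,0,70],[0,0,-2,0,0,0,70],[0,0,-2,0,0,0,70]])

```text
t: 7.85
ee_pos: [503.0, 264.8, -23.4]
orientation: [3.14, -0.096, -0.0]
ft_force: [0.1, 0.6, -1.1]
width: 70.0
```

Call:
move_arm(motion=[[0,0,-1,0,0,0,70],[0,0,-1.5,0,0,0,70],[0,0,-1.5,0,0,0,70]])

```text
t: 8.1
ee_pos: [503.0, 264.9, -24.8]
orientation: [3.14, -0.096, -0.0]
ft_force: [-0.2, -0.2, 0.4]
width: 70.0
```

```bash
python3 - <<'E'
from h import *
o=get_obs();e=o["ee_pos"];print(e.round(1),o["ft_force"].round(1))
im=get_image("scene"); print([proj(im,e+d).round(1) for d in ([41,-2,18.7],[-41,2,18.7])])
save(im,"s7.png",(180,150,240,205),10)
t=get_image("top"); c=proj(t,e).astype(int); print(c)
a=cv2.imread("pics/s7.png"); b=cv2.resize(t["color"][c[1]-50:c[1]+50,c[0]-40:c[0]+60,::-1],(550,550))
cv2.imwrite("pics/p7.png",cv2.resize(np.hstack([a,b]),None,fx=.69,fy=.69))
E
```

```text
[503.  264.9 -24.8] [-0.2 -0.2  0.4]
[array([226. , 182.5]), array([195.7, 191.9])]
[198 221]
```

View pics/p7.png

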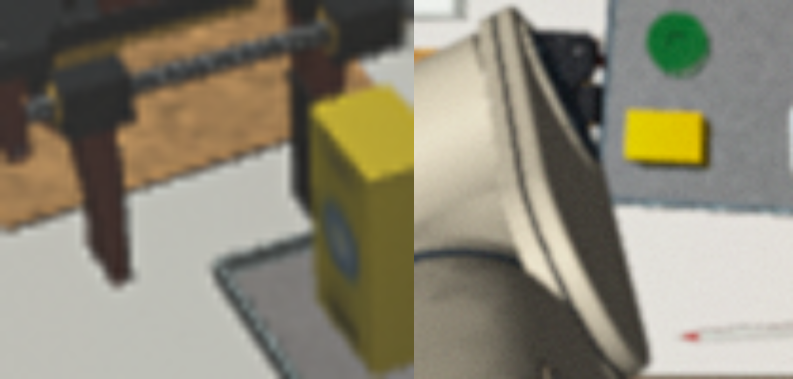

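Call:
move_arm(motion=[[0,0,-1,0,0,0,70],[0,0,-1.5,0,0,0,70],[0,0,-1.5,0,0,0,70]])

```text
t: 8.45
ee_pos: [503.0, 264.8, -26.3]
orientation: [3.14, -0.096, -0.0]
ft_force: [0.0, -0.1, -0.3]
width: 69.8
```

Call:
move_arm(motion=[[0,0,-1,0,0,0,70],[0,0,-1.5,0,0,0,70],[0,0,-1.5,0,0,0,70]])

```text
t: 8.7
ee_pos: [503.0, 264.8, -27.9]
orientation: [3.14, -0.096, -0.0]
ft_force: [-0.2, -0.0, -0.1]
width: 70.1
```

Call:
move_arm(motion=[[0,0,-1,0,0,0,70],[0,0,-1.5,0,0,0,70],[0,0,-1.5,0,0,0,70]])

```text
t: 8.95
ee_pos: [503.2, 264.9, -28.6]
orientation: [-3.14, 0.096, -0.0]
ft_force: [-1.4, -0.9, 8.5]
width: 69.9
```

Call:
move_arm(motion=[[0,0,-1,0,0,0,70],[0,0,-1.5,0,0,0,70],[0,0,-1.5,0,0,0,70]])

```text
t: 9.2
ee_pos: [503.2, 265.0, -28.7]
orientation: [-3.14, 0.096, -0.0]
ft_force: [-6.6, -2.8, 23.3]
width: 70.2
```

```bash
python3 - <<'E'
from h import *
o=get_obs();print({k:np.round(v,3) for k,v in o.items()})
im=get_image("scene"); 
save(im,"s8.png",(180,150,240,205),10)
E
```

```text
{'t': np.float64(9.2), 'qpos': array([0.464, 0.678, 1.851, 0.   , 0.613, 0.525]), 'qvel': array([-0.002,  0.001,  0.   ,  0.   , -0.003, -0.001]), 'joint_torque': array([-5.9000e-02, -4.4913e+01, -1.5027e+01,  4.0000e-02, -2.1000e+00,
       -2.0000e-03]), 'ee_pos': array([503.191, 264.954, -28.67 ]), 'orientation': array([-3.14 ,  0.096, -0.   ]), 'ft_force': array([-6.613, -2.828, 23.288]), 'moment': array([-0.589,  1.173, -0.013]), 'width': np.float64(70.237)}
```

View pics/s8.png

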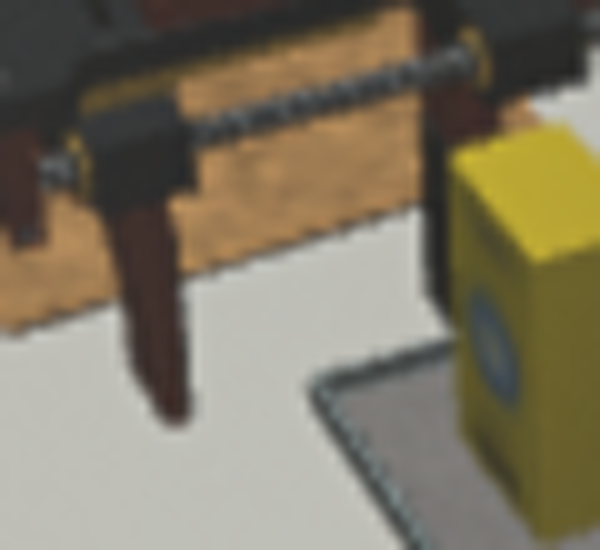

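The reported TCP sits 28.5 mm below the real fingertips, as the picture and the bench touch at z = -28.6 both show. I'll add 28.5 mm to the heights from here on.

Call:
move_arm(motion=[[0,0,40,0,0,0,70],[0,0,80,0,0,0,70],[0,0,120,0,0,0,70],[0,0,125,0,0,0,70],[0,0,125,0,0,0,70]])

```text
t: 9.67
ee_pos: [505.2, 265.9, 97.3]
orientation: [-3.137, 0.096, -0.009]
ft_force: [0.9, -0.2, -0.1]
width: 70.2
```

Call:
move_arm(motion=[[15,-38,0,0,0,0,70],[30,-76,0,0,0,0,70],[30,-76,0,0,0,0,70],[30,-76,0,0,0,0,70],[30,-76,0,0,0,0,70]])

```text
t: 10.08
ee_pos: [532.1, 188.6, 92.8]
orientation: [3.139, -0.098, -0.004]
ft_force: [-0.6, 0.2, -0.0]
width: 70.1
```

Call:
move_arm(motion=[[0,0,-25,0,0,0,60],[0,0,-45,0,0,0,60],[0,0,-60,0,0,0,60],[0,0,-62.5,0,0,0,60],[0,0,-62.5,0,0,0,50]])

```text
t: 10.5
ee_pos: [531.4, 189.6, 30.3]
orientation: [3.139, -0.093, -0.005]
ft_force: [-0.9, -0.6, 0.8]
width: 56.3
```

```bash
python3 - <<'E'
from h import *
o=get_obs();e=o["ee_pos"];print(e.round(1),o["ft_force"].round(1),o["width"])
im=get_image("scene"); print(proj(im,e+[0,0,28.5]))
save(im,"s9.png",(190,110,290,200),7)
E
```

```text
[531.4 189.6  30.3] [-0.9 -0.6  0.8] 56.32113260499058
[235.07576596 179.54952397]
```

View pics/s9.png

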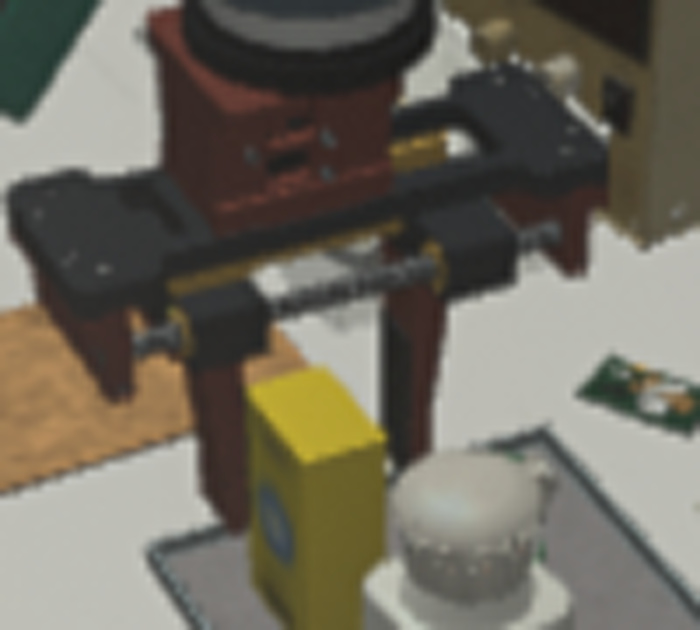

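Call:
move_arm(motion=[[0,0,0,0,0,0,44],[0,0,0,0,0,0,38],[0,0,0,0,0,0,34],[0,0,0,0,0,0,31],[0,0,0,0,0,0,24]])

```text
t: 10.97
ee_pos: [533.4, 189.0, 32.4]
orientation: [-3.14, 0.096, -0.001]
ft_force: [-1.3, 0.6, 3.8]
width: 29.6
```

Call:
move_arm(motion=[[0,0,0,0,0,0,20],[0,0,0,0,0,0,20],[0,0,0,0,0,0,20],[0,0,0,0,0,0,20]])

```text
t: 11.3
ee_pos: [533.4, 188.9, 32.4]
orientation: [-3.14, 0.096, -0.001]
ft_force: [-1.0, -0.8, 6.3]
width: 29.8
```

Call:
move_arm(motion=[[0,0,15,0,0,0,20],[0,0,40,0,0,0,20],[0,0,70,0,0,0,20],[0,0,80,0,0,0,20],[0,0,80,0,0,0,20]])

```text
t: 11.72
ee_pos: [535.0, 189.5, 114.2]
orientation: [-3.138, 0.096, -0.008]
ft_force: [0.8, 0.3, -0.6]
width: 30.2
```

Call:
move_arm(motion=[[3,30,0,0,0,0,20],[6,65,0,0,0,0,20],[9,100,0,0,0,0,20],[12,135,0,0,0,0,20],[15,160,0,0,0,0,20]])

```text
t: 12.13
ee_pos: [547.2, 351.0, 109.7]
orientation: [3.14, -0.095, -0.002]
ft_force: [0.0, 0.2, -0.6]
width: 29.8
```

Call:
move_arm(motion=[[0,8,0,0,0,0,20],[0,8,-20,0,0,0,20],[0,8,-45,0,0,0,20],[0,8,-65,0,0,0,20],[0,8,-72,0,0,0,20]])

```text
t: 12.55
ee_pos: [545.2, 354.4, 35.1]
orientation: [3.136, -0.096, -0.009]
ft_force: [0.4, -0.0, -0.6]
width: 30.0
```

Call:
move_arm(motion=[[0,0,-3,0,0,0,20],[0,0,-5,0,0,0,20],[0,0,-7,0,0,0,20],[0,0,-7.5,0,0,0,20],[0,0,-7.5,0,0,0,20]])

```text
t: 12.97
ee_pos: [548.7, 357.1, 33.2]
orientation: [-3.139, 0.096, -0.002]
ft_force: [0.5, -0.3, -1.1]
width: 30.0
```

Call:
move_arm(motion=[[0,0,0,0,0,0,20],[0,0,-0.5,0,0,0,20],[0,0,-1,0,0,0,20],[0,0,-1,0,0,0,20]])

```text
t: 13.3
ee_pos: [548.5, 357.1, 32.4]
orientation: [-3.14, 0.096, -0.001]
ft_force: [-1.0, -1.2, 5.2]
width: 29.8
```

Call:
move_arm(motion=[[0,0,0,0,0,0,36],[0,0,0,0,0,0,50],[0,0,0,0,0,0,50],[0,0,25,0,0,0,50],[0,0,55,0,0,0,50]])

```text
t: 13.72
ee_pos: [546.1, 355.7, 84.2]
orientation: [3.137, -0.096, -0.007]
ft_force: [0.2, 0.2, 1.5]
width: 50.0
```

Call:
move_arm(motion=[[0,0,30,0,0,0,70],[-3,-40,45,0,0,0,70],[-7,-80,45,0,0,0,70],[-10,-120,45,0,0,0,70],[-12,-160,45,0,0,0,70]])

```text
t: 14.13
ee_pos: [535.6, 195.6, 131.8]
orientation: [-3.14, 0.094, -0.001]
ft_force: [0.8, -0.2, -0.1]
width: 70.2
```

Call:
move_arm(motion=[[-2,-40,0,0,0,0,70],[-4,-75,0,0,0,0,70],[-6,-105,0,0,0,0,70],[-6,-110,0,0,0,0,70],[-6,-110,0,0,0,0,70]])

```text
t: 14.55
ee_pos: [530.1, 85.3, 131.4]
orientation: [-3.14, 0.101, -0.0]
ft_force: [0.2, 0.1, 0.6]
width: 69.7
```

Call:
move_arm(motion=[[0,0,-20,0,0,0,70],[0,0,-40,0,0,0,66],[0,0,-55,0,0,0,62],[0,0,-64.5,0,0,0,62],[0,0,-64.5,0,0,0,62]])

```text
t: 14.97
ee_pos: [528.9, 87.9, 64.9]
orientation: [3.14, -0.094, -0.005]
ft_force: [-0.1, 0.4, 0.1]
width: 61.9
```

```bash
python3 - <<'E'
from h import *
o=get_obs();e=o["ee_pos"];print(e.round(1),o["ft_force"].round(1),o["width"])
im=get_image("scene"); 
save(im,"s10.png",(185,110,325,230),5)
E
```

```text
[528.9  87.9  64.9] [-0.1  0.4  0.1] 61.89676487307449
```

View pics/s10.png

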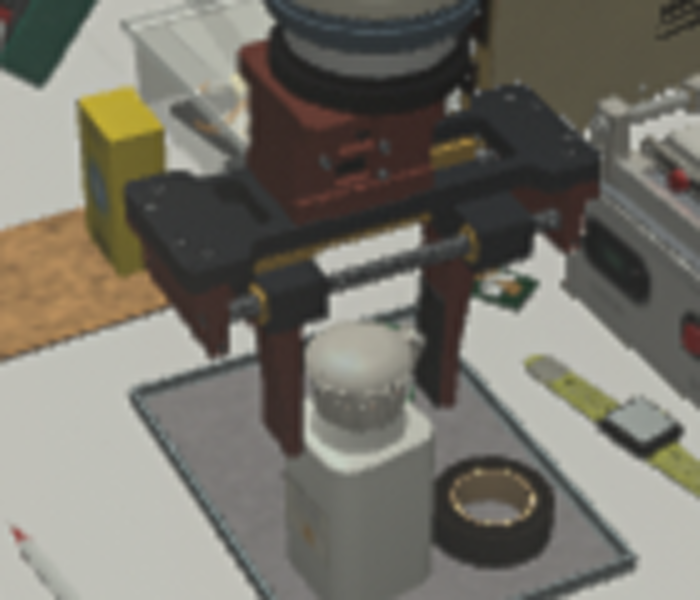

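Call:
move_arm(motion=[[0,0,0,0,0,0,56],[0,0,0,0,0,0,52],[0,0,0,0,0,0,49],[0,0,0,0,0,0,46],[0,0,0,0,0,0,40]])

```text
t: 15.43
ee_pos: [530.3, 86.9, 67.3]
orientation: [-3.14, 0.096, -0.001]
ft_force: [-0.4, -0.3, 1.8]
width: 43.0
```

Call:
move_arm(motion=[[0,0,0,0,0,0,32],[0,0,0,0,0,0,32],[0,0,0,0,0,0,32],[0,0,0,0,0,0,32]])

```text
t: 15.77
ee_pos: [530.4, 86.9, 67.3]
orientation: [-3.14, 0.096, -0.001]
ft_force: [-2.3, 1.6, 6.0]
width: 42.0
```

Call:
move_arm(motion=[[0,0,0,0,0,0,32],[0,0,0,0,0,0,32],[0,0,0,0,0,0,32]])

```text
t: 16.02
ee_pos: [530.3, 87.0, 67.3]
orientation: [-3.14, 0.096, -0.001]
ft_force: [-1.1, 0.6, 6.7]
width: 42.1
```

```bash
python3 - <<'E'
from h import *
o=get_obs();print(o["ee_pos"].round(1),o["ft_force"].round(1),o["moment"].round(2),o["width"])
im=get_image("scene");t=get_image("top")
save(im,"s11.png",(230,140,300,230),6)
for i in(im,t):
  print([ (np.round(m["location"],1),round(m["p"],2),at_z(i,*m["location"],68.5).round(1)) for m in mark_of(i,"bottle_c")[:1]])
c=proj(t,np.array([530,87,100])).astype(int)
a=cv2.imread("pics/s11.png");b=cv2.resize(t["color"][c[1]-40:c[1]+40,c[0]-28:c[0]+28,::-1],(378,540))
cv2.imwrite("pics/p11.png",np.hstack([a,b]))
E
```

```text
[530.3  87.   67.3] [-1.1  0.6  6.7] [0.02 0.38 0.03] 42.09244133692494
[(array([289.8, 305. ]), 0.19, array([ 484.1, -149.9,   68.5]))]
[]
```

View pics/p11.png

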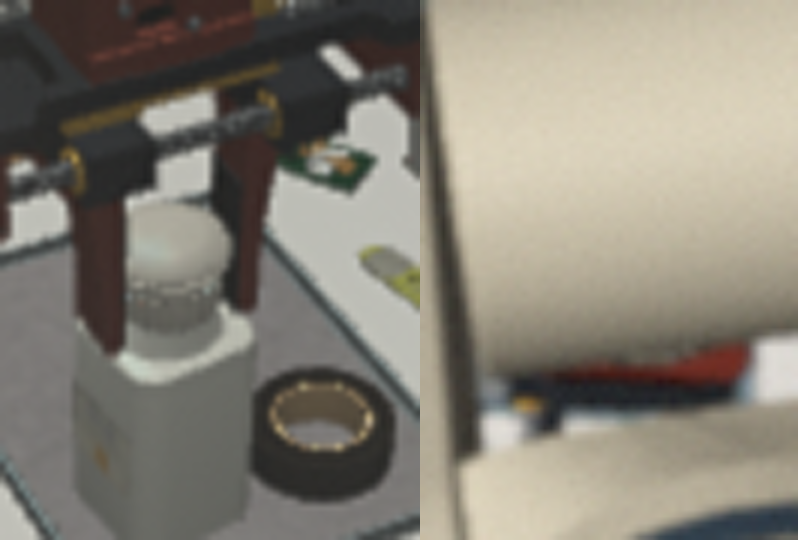

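Call:
move_arm(motion=[[0,0,5,0,0,0,32],[0,0,12,0,0,0,32],[0,0,20,0,0,0,32],[0,0,30,0,0,0,32],[0,0,40,0,0,0,32]])

```text
t: 16.63
ee_pos: [530.1, 86.8, 107.8]
orientation: [3.14, -0.096, 0.0]
ft_force: [-0.0, 0.4, -2.2]
width: 41.8
```

Call:
move_arm(motion=[[-5,8,10,0,0,0,32],[-15,25,10,0,0,0,32],[-25,50,10,0,0,0,32],[-35,75,10,0,0,0,32],[-45,100,10,0,0,0,32]])

```text
t: 17.05
ee_pos: [484.4, 188.2, 117.8]
orientation: [-3.14, 0.097, -0.001]
ft_force: [0.5, 0.1, -4.1]
width: 41.9
```

Call:
move_arm(motion=[[-5,30,0,0,0,0,32],[-11,60,0,0,0,0,32],[-11,90,0,0,0,0,32],[-11,120,0,0,0,0,32],[-11,145,0,0,0,0,32]])

```text
t: 17.47
ee_pos: [473.5, 334.5, 117.9]
orientation: [-3.139, 0.095, -0.001]
ft_force: [0.9, 1.0, -2.8]
width: 41.9
```

Call:
move_arm(motion=[[0,15,0,0,0,0,32],[0,22,0,0,0,0,32],[0,25,-5,0,0,0,32],[0,25,-15,0,0,0,32],[0,25,-25,0,0,0,32]])

```text
t: 17.88
ee_pos: [473.9, 355.7, 91.0]
orientation: [3.14, -0.097, -0.0]
ft_force: [-0.4, -0.2, -2.3]
width: 41.6
```

Call:
move_arm(motion=[[0,0,-8,0,0,0,32],[0,0,-15,0,0,0,32],[0,0,-20,0,0,0,32],[0,0,-23,0,0,0,32],[0,0,-24,0,0,0,32]])

```text
t: 18.3
ee_pos: [474.0, 356.5, 67.4]
orientation: [3.14, -0.097, -0.001]
ft_force: [-2.0, -1.3, 2.7]
width: 42.0
```

Call:
move_arm(motion=[[0,0,0,0,0,0,32],[0,0,-0.5,0,0,0,32],[0,0,-1,0,0,0,32],[0,0,-1.2,0,0,0,32]])

```text
t: 18.63
ee_pos: [474.5, 357.3, 67.3]
orientation: [-3.139, 0.096, -0.002]
ft_force: [-1.7, -0.1, 4.5]
width: 42.0
```

Call:
move_arm(motion=[[0,0,0,0,0,0,48],[0,0,0,0,0,0,60],[0,0,0,0,0,0,60],[0,0,25,0,0,0,60],[0,0,60,0,0,0,60]])

```text
t: 19.05
ee_pos: [472.0, 355.3, 124.2]
orientation: [3.136, -0.096, -0.008]
ft_force: [1.3, 0.5, -0.1]
width: 59.7
```

Call:
move_arm(motion=[[0,0,20,0,0,0,60],[0,0,20,0,0,0.1,60],[0,0,20,0,0,0.2,60],[0,0,20,0,0,0.3,60]])

```text
t: 19.38
ee_pos: [474.4, 357.1, 147.3]
orientation: [-3.118, -0.382, -0.002]
ft_force: [0.4, 0.3, -0.5]
width: 60.1
```

```bash
cat > f2.py <<'E'
from fit import *
o=get_obs();print(o["ee_pos"].round(1))
for n in ["top","scene"]:
    im=get_image(n)
    for k,z in dict(small_spool_c=19,tape_c=13.5,bottle_c=68.5,carton_c=46.5,scale_pan=22).items():
        print(n,k,[(np.round(m["location"],1),round(m["p"],2),at_z(im,*m["location"],z).round(1)) for m in mark_of(im,k)[:1]])
    print("spool fit",fit(im,"spool",(600,188,0))[:2], "pan fit",fit(im,"pan",(512,-119,0))[:2])
    save(im,n+"12.png")
E
python3 f2.py
```

```text
[474.4 357.1 147.3]
top small_spool_c [(array([179.9, 227.6]), 0.52, array([605., 186.,  19.]))]
top tape_c [(array([186.2, 269.5]), 0.65, array([589. ,  80.3,  13.5]))]
top bottle_c [(array([229.9, 150.3]), 0.81, array([479.3, 362.4,  68.5]))]
top carton_c [(array([201.8, 158. ]), 0.98, array([547.7, 352.8,  46.5]))]
top scale_pan [(array([187.6, 270.3]), 0.7, array([584.2,  78.5,  22. ]))]
spool fit (array([5.99989e+02, 1.87987e+02, 4.80000e-02]), np.float64(0.847)) pan fit (array([ 5.13487e+02, -1.18493e+02,  5.20000e-02]), np.float64(0.884))
scene small_spool_c [(array([183.4, 257.2]), 0.82, array([594.7, 194.2,  19. ]))]
scene tape_c [(array([211.9, 279.2]), 0.8, array([588.8,  86.5,  13.5]))]
scene bottle_c [(array([145.6, 184.6]), 0.61, array([481. , 362.6,  68.5]))]
scene carton_c [(array([149.3, 208.1]), 0.79, array([538.3, 348.5,  46.5]))]
scene scale_pan [(array([288.7, 303.5]), 0.95, array([ 507.4, -120.2,   22. ]))]
spool fit (array([ 6.16975e+02,  2.20926e+02, -1.79000e-01]), np.float64(0.427)) pan fit (array([ 5.10616e+02, -1.18730e+02,  6.50000e-02]), np.float64(0.834))
```

Call:
move_arm(motion=[[12,-14,0,0,0,0.1,58],[24,-28,0,0,0,0.2,58],[36,-42,0,0,0,0.3,58],[48,-60,0,0,0,0.4,58],[60,-80,0,0,0,0.5,58]])

```text
t: 20.4
ee_pos: [534.6, 276.5, 146.6]
orientation: [-2.926, -1.142, -0.0]
ft_force: [-0.2, -0.1, 0.4]
width: 57.9
```

Call:
move_arm(motion=[[15,-20,0,0,0,0.1,58],[30,-40,0,0,0,0.2,58],[45,-60,0,0,0,0.3,58],[60,-80,0,0,0,0.4,58],[66,-89,0,0,0,0.5,58]])

```text
t: 20.82
ee_pos: [601.9, 185.6, 146.7]
orientation: [2.554, 1.827, 0.001]
ft_force: [-0.7, -0.2, 0.9]
width: 58.1
```

Call:
move_arm(motion=[[0,0,-15,0,0,0.1,58],[0,0,-40,0,0,0.2,58],[0,0,-70,0,0,0.27,58],[0,0,-100,0,0,0.27,58],[0,0,-115,0,0,0.27,58]])

```text
t: 21.23
ee_pos: [598.2, 187.2, 28.3]
orientation: [-2.288, -2.15, 0.005]
ft_force: [-1.3, -0.5, -0.0]
width: 58.2
```

```bash
python3 - <<'E'
from h import *
o=get_obs();e=o["ee_pos"];print(e.round(1),o["orientation"].round(3),o["ft_force"].round(1),o["width"])
im=get_image("scene"); print(proj(im,e+[0,0,28.5])-[205,115],proj(im,np.array([600,188,34]))-[205,115])
save(im,"s13.png",(205,115,305,205),8)
E
```

```text
[598.2 187.2  28.3] [-2.288 -2.15   0.005] [-1.3 -0.5 -0. ] 58.22263273998873
[55.27816392 57.16569851] [55.51424099 64.28216587]
```

View pics/s13.png

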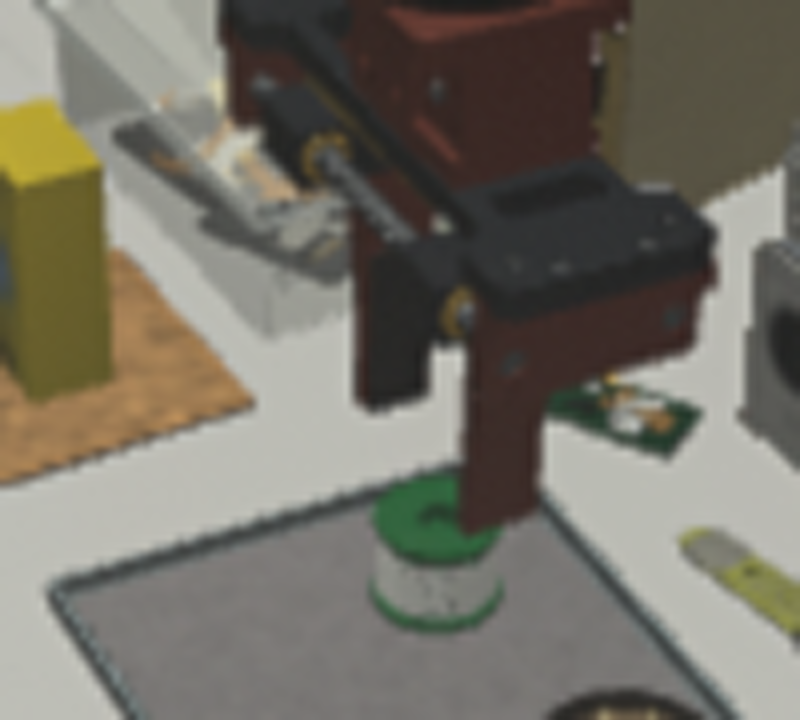

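Call:
move_arm(motion=[[0,0,-15,0,0,0,58],[0,0,-30,0,0,0,58],[0,0,-42,0,0,0,58],[0,0,-50,0,0,0,58],[0,0,-52,0,0,0,58]])

```text
t: 21.7
ee_pos: [599.2, 187.6, -21.8]
orientation: [-2.288, -2.151, 0.003]
ft_force: [-0.1, 1.0, -0.7]
width: 57.8
```

Call:
move_arm(motion=[[0,0,0,0,0,0,54],[0,0,0,0,0,0,50],[0,0,0,0,0,0,46],[0,0,0,0,0,0,42],[0,0,0,0,0,0,36]])

```text
t: 22.12
ee_pos: [600.6, 188.1, -19.7]
orientation: [2.289, 2.151, 0.002]
ft_force: [-1.0, -0.5, 2.9]
width: 39.3
```

Call:
move_arm(motion=[[0,0,0,0,0,0,30],[0,0,0,0,0,0,30],[0,0,0,0,0,0,30],[0,0,0,0,0,0,30]])

```text
t: 22.45
ee_pos: [600.7, 188.2, -19.7]
orientation: [2.289, 2.151, 0.002]
ft_force: [-1.0, 0.0, 5.7]
width: 39.0
```

Call:
move_arm(motion=[[0,0,6,0,0,0,30],[0,0,18,0,0,0,30],[0,0,36,0,0,0,30],[0,0,56,0,0,0,30],[0,0,70,0,0,0,30]])

```text
t: 22.87
ee_pos: [600.4, 187.9, 51.5]
orientation: [2.289, 2.151, 0.001]
ft_force: [-0.2, -0.2, -2.6]
width: 39.1
```

Call:
move_arm(motion=[[-5,-15,0,0,0,0,30],[-14,-45,0,0,0,0,30],[-24,-80,0,0,0,0,30],[-33,-115,0,0,0,0,30],[-43,-150,0,0,0,0,30]])

```text
t: 23.28
ee_pos: [555.3, 35.9, 49.2]
orientation: [-2.288, -2.152, 0.002]
ft_force: [0.9, -1.5, -1.6]
width: 39.0
```

Call:
move_arm(motion=[[-10,-35,0,0,0,0,30],[-20,-70,0,0,0,0,30],[-30,-105,0,0,0,0,30],[-40,-135,0,0,0,0,30],[-45,-150,0,0,0,0,30]])

```text
t: 23.7
ee_pos: [509.3, -115.4, 49.1]
orientation: [-2.29, -2.149, 0.002]
ft_force: [-0.1, 0.2, -2.0]
width: 39.1
```

Call:
move_arm(motion=[[0,-7,0,0,0,0,30],[0,-7,-10,0,0,0,30],[0,-7,-22,0,0,0,30],[0,-7,-34,0,0,0,30],[0,-7,-40,0,0,0,30]])

```text
t: 24.12
ee_pos: [511.0, -117.7, 7.2]
orientation: [-2.285, -2.152, 0.002]
ft_force: [0.7, 0.8, -0.7]
width: 38.8
```

```bash
python3 - <<'E'
from fit import *
o=get_obs();e=o["ee_pos"];print(e.round(1),o["ft_force"].round(1),o["width"])
zb=e[2]+19.7+4; print("bottom z",zb)
for n in("scene","top"):
    im=get_image(n)
    print(n,[(np.round(m["location"],1),round(m["p"],2),at_z(im,*m["location"],zb+15).round(1)) for m in mark_of(im,"small_spool_c")[:1]])
    if n=="scene": print(fit(im,"spool",(512,-119,0),z=zb)[:2], fit(im,"pan",(512,-119,0))[:2])
E
```

```text
[ 511.  -117.7    7.2] [ 0.7  0.8 -0.7] 38.82321586470968
bottom z 30.876046838538244
scene []
(array([ 5.08679e+02, -1.14781e+02,  4.90000e-02]), np.float64(0.283)) (array([ 5.10509e+02, -1.18594e+02,  3.60000e-02]), np.float64(0.605))
top []
```

Call:
move_arm(motion=[[0,0,-3,0,0,0,30],[0,0,-6,0,0,0,30],[0,0,-8,0,0,0,30],[0,0,-10,0,0,0,30],[0,0,-11,0,0,0,30]])

```text
t: 24.73
ee_pos: [512.0, -119.1, -1.6]
orientation: [-2.289, -2.152, 0.0]
ft_force: [0.5, -0.2, -1.7]
width: 38.9
```

Call:
move_arm(motion=[[0,0,0,0,0,0,30],[0,0,-0.5,0,0,0,30],[0,0,-0.7,0,0,0,30]])

```text
t: 24.98
ee_pos: [512.1, -119.2, -1.7]
orientation: [2.289, 2.152, 0.0]
ft_force: [-2.4, 0.5, 5.5]
width: 39.1
```

Call:
move_arm(motion=[[0,0,0,0,0,0,48],[0,0,0,0,0,0,60],[0,0,0,0,0,0,60],[0,0,20,0,0,0,60],[0,0,50,0,0,0,60]])

```text
t: 25.4
ee_pos: [509.9, -118.6, 46.2]
orientation: [-2.286, -2.149, 0.005]
ft_force: [0.9, 0.6, -0.1]
width: 59.9
```

Call:
move_arm(motion=[[0,0,30,0,0,0,60],[0,0,70,0,0,-0.1,60],[-2,10,98.7,0,0,-0.2,60],[-4,45,98.7,0,0,-0.3,60],[-7,80,98.7,0,0,-0.4,60]])

```text
t: 25.82
ee_pos: [507.0, -39.3, 149.1]
orientation: [2.674, 1.642, 0.007]
ft_force: [0.8, 0.6, -0.4]
width: 60.1
```

Call:
move_arm(motion=[[-3,38,0,0,0,-0.12,60],[-6,76,0,0,0,-0.24,60],[-9,114,0,0,0,-0.36,60],[-12,152,0,0,0,-0.48,60],[-15,190,0,0,0,-0.6,60]])

```text
t: 26.23
ee_pos: [490.6, 144.4, 146.7]
orientation: [3.025, 0.849, 0.001]
ft_force: [0.5, 0.6, -0.5]
width: 59.6
```

Call:
move_arm(motion=[[-4,40,0,0,0,-0.12,60],[-8,80,0,0,0,-0.24,60],[-12,120,0,0,0,-0.36,60],[-16,160,0,0,0,-0.48,60],[-16,190,0,0,0,-0.57,60]])

```text
t: 26.65
ee_pos: [474.0, 334.7, 146.6]
orientation: [3.141, -0.035, -0.0]
ft_force: [0.4, -0.3, 0.3]
width: 60.3
```

```bash
python3 - <<'E'
from fit import *
o=get_obs();e=o["ee_pos"];print(e.round(1),o["orientation"].round(3),o["ft_force"].round(1),o["width"])
for n in("scene","top"):
    im=get_image(n)
    for k,z in dict(small_spool_c=37,bottle_c=68.5,tape_c=13.5).items(): print(n,k,[(np.round(m["location"],1),round(m["p"],2),at_z(im,*m["location"],z).round(1)) for m in mark_of(im,k)[:1]])
    print(fit(im,"spool",(512,-119,0),z=22,r=30)[:2])
E
```

```text
[474.  334.7 146.6] [ 3.141 -0.035 -0.   ] [ 0.4 -0.3  0.3] 60.32392288311185
scene small_spool_c [(array([283.2, 303.9]), 0.67, array([ 507.5, -119. ,   37. ]))]
scene bottle_c [(array([145. , 181.6]), 0.6, array([475.5, 368.7,  68.5]))]
scene tape_c [(array([213.1, 282.9]), 0.7, array([594. ,  78.9,  13.5]))]
(array([ 5.09957e+02, -1.16149e+02,  3.40000e-02]), np.float64(0.505))
top small_spool_c [(array([216.6, 354.5]), 0.83, array([ 509.9, -124.3,   37. ]))]
top bottle_c [(array([228.1, 153.2]), 0.9, array([483.5, 355.7,  68.5]))]
top tape_c [(array([187.5, 268.8]), 0.6, array([585.7,  82.1,  13.5]))]
(array([ 5.10115e+02, -1.21985e+02,  2.20000e-02]), np.float64(0.756))
```

Call:
move_arm(motion=[[0,16,0,0,0,0,60],[0,16,0,0,0,0,60],[0,16,-20,0,0,0,60],[0,16,-45,0,0,0,60],[0,16,-65,0,0,0,60]])

```text
t: 27.47
ee_pos: [475.2, 348.6, 80.9]
orientation: [-3.141, 0.027, -0.001]
ft_force: [0.2, 0.1, -0.1]
width: 60.0
```

Call:
move_arm(motion=[[0,0,-10,0,0,0,60],[0,0,-15,0,0,0,60],[0,0,-15,0,0,0,60],[0,0,-15,0,0,0,54],[0,0,-15,0,0,0,48]])

```text
t: 27.88
ee_pos: [475.7, 349.2, 67.7]
orientation: [-3.14, 0.027, -0.002]
ft_force: [0.9, -0.3, 1.5]
width: 50.8
```

Call:
move_arm(motion=[[0,0,0,0,0,0,44],[0,0,0,0,0,0,40],[0,0,0,0,0,0,32],[0,0,0,0,0,0,32],[0,0,0,0,0,0,32]])

```text
t: 28.3
ee_pos: [475.5, 349.2, 67.6]
orientation: [-3.14, 0.027, -0.002]
ft_force: [-0.7, 0.4, 6.5]
width: 41.8
```

Call:
move_arm(motion=[[0,0,0,0,0,0,32],[0,0,5,0,0,0,32],[0,0,15,0,0,0,32],[0,0,30,0,0,0,32],[0,0,45,0,0,0,32]])

```text
t: 28.72
ee_pos: [474.4, 348.2, 112.0]
orientation: [3.14, -0.027, -0.002]
ft_force: [0.7, -0.1, -2.8]
width: 41.7
```

Call:
move_arm(motion=[[0,0,5,0,0,0,32],[0,0,5,0,0,0,32],[0,0,5,0,0,0,32],[0,0,5,0,0,0,32]])

```text
t: 29.05
ee_pos: [474.4, 348.3, 115.9]
orientation: [3.141, -0.027, -0.002]
ft_force: [0.4, -0.2, -2.5]
width: 41.5
```

Call:
move_arm(motion=[[2,-15,0,0,0,0,32],[8,-40,0,0,0,0,32],[16,-70,0,0,0,0,32],[24,-100,0,0,0,0,32],[32,-130,0,0,0,0,32]])

```text
t: 29.47
ee_pos: [506.3, 216.6, 115.7]
orientation: [3.141, -0.026, -0.002]
ft_force: [1.4, 0.2, -2.9]
width: 41.9
```

Call:
move_arm(motion=[[8,-30,0,0,0,0,32],[14,-60,0,0,0,0,32],[20,-90,0,0,0,0,32],[23.8,-120,0,0,0,0,32],[23.8,-139.4,0,0,0,0,32]])

```text
t: 29.88
ee_pos: [530.5, 76.0, 115.9]
orientation: [3.141, -0.028, -0.002]
ft_force: [0.4, -0.1, -2.4]
width: 41.5
```

Call:
move_arm(motion=[[0,0,0,0,0,0,32],[0,0,-8,0,0,0,32],[0,0,-18,0,0,0,32],[0,0,-28,0,0,0,32],[0,0,-36,0,0,0,32]])

```text
t: 30.3
ee_pos: [529.7, 80.0, 78.7]
orientation: [3.141, -0.024, -0.003]
ft_force: [-0.2, 1.0, -2.8]
width: 41.6
```

Call:
move_arm(motion=[[0,0,0,0,0,0,32],[0,0,0,0,0,0,32],[0,0,0,0,0,0,32],[0,0,0,0,0,0,32]])

```text
t: 30.63
ee_pos: [531.1, 79.7, 80.8]
orientation: [-3.141, 0.026, -0.001]
ft_force: [-0.1, -0.6, -3.8]
width: 41.6
```

Call:
move_arm(motion=[[-0.8,-0.8,-4,0,0,0,32],[-0.8,-0.8,-8,0,0,0,32],[-0.8,-0.8,-11,0,0,0,32],[-0.8,-0.8,-12.5,0,0,0,32],[-0.8,-0.8,-13.2,0,0,0,32]])

```text
t: 31.05
ee_pos: [530.0, 78.3, 67.7]
orientation: [3.141, -0.026, -0.0]
ft_force: [-3.2, -3.1, 9.8]
width: 41.6
```

Call:
move_arm(motion=[[0,0,0,0,0,0,32],[0,0,0,0,0,0,32],[0,0,-0.5,0,0,0,32]])

```text
t: 31.3
ee_pos: [530.2, 78.4, 67.6]
orientation: [3.141, -0.026, 0.001]
ft_force: [-3.9, -3.2, 14.8]
width: 41.6
```

Call:
move_arm(motion=[[0,0,0.6,0,0,0,44],[0,0,0.6,0,0,0,56],[0,0,0.6,0,0,0,60],[0,0,20,0,0,0,60],[0,0,50,0,0,0,60]])

```text
t: 31.72
ee_pos: [527.7, 78.3, 114.8]
orientation: [3.141, -0.027, -0.009]
ft_force: [-0.0, -0.3, 0.2]
width: 59.8
```

Call:
move_arm(motion=[[0,0,20,0,0,0,56],[2,35,20,0,0,-0.01,56],[4,70,20,0,0,-0.02,56],[6,105,20,0,0,-0.03,56],[9,140,20,0,0,-0.044,56]])

```text
t: 32.13
ee_pos: [539.0, 220.0, 137.1]
orientation: [-3.14, 0.098, -0.001]
ft_force: [1.0, -0.3, -1.0]
width: 56.3
```

Call:
move_arm(motion=[[2,35,0,0,0,0,56],[4,70,0,0,0,0,56],[6,105,0,0,0,0,56],[9,138,0,0,0,0,56],[9,138,0,0,0,0,56]])

```text
t: 32.55
ee_pos: [548.4, 362.3, 136.9]
orientation: [-3.137, 0.09, -0.003]
ft_force: [0.3, -0.2, 0.9]
width: 55.8
```

Call:
move_arm(motion=[[0,0,0,0,0,0,56],[0,0,0,0,0,0,56],[0,0,0,0,0,0,56]])

```text
t: 32.8
ee_pos: [547.7, 355.2, 136.6]
orientation: [3.139, -0.097, -0.001]
ft_force: [-0.3, -0.0, 0.3]
width: 55.9
```

```bash
python3 - <<'E'
from fit import *
o=get_obs();e=o["ee_pos"];print(e.round(1),o["orientation"].round(4),o["ft_force"].round(1),o["width"])
for n in("scene","top"):
    im=get_image(n)
    for k,z in dict(carton_c=46.5,bottle_c=68.5,tape_c=13.5).items(): print(n,k,[(np.round(m["location"],1),round(m["p"],2),at_z(im,*m["location"],z).round(1)) for m in mark_of(im,k)[:1]])
    if n=="top": print(fit(im,"bottle",(529,87,-.06))[:2])
E
```

```text
[547.7 355.2 136.6] [ 3.1394e+00 -9.7000e-02 -1.2000e-03] [-0.3 -0.   0.3] 55.90815850453727
scene carton_c [(array([147.6, 209.3]), 0.9, array([544.4, 354.1,  46.5]))]
scene bottle_c [(array([200.5, 254.9]), 0.84, array([528.1,  94. ,  68.5]))]
scene tape_c [(array([208.7, 279.6]), 0.72, array([595.6,  95.1,  13.5]))]
top carton_c [(array([201.1, 155.4]), 0.83, array([549.5, 359.2,  46.5]))]
top bottle_c [(array([205.3, 267.6]), 0.9, array([535.7,  86.5,  68.5]))]
top tape_c []
(array([ 5.31137e+02,  9.31120e+01, -6.10000e-02]), np.float64(0.692))
```

Call:
move_arm(motion=[[0.4,1.7,-25,0,0,0,56],[0.4,1.7,-55,0,0,0,56],[0.4,1.7,-85,0,0,0,56],[0.4,1.7,-100,0,0,0,56],[0.4,1.7,-105,0,0,0,56]])

```text
t: 33.62
ee_pos: [546.5, 357.0, 28.9]
orientation: [3.137, -0.096, -0.006]
ft_force: [0.7, -0.3, -0.1]
width: 56.1
```

Call:
move_arm(motion=[[0,0,0,0,0,0,56],[0,0,0,0,0,0,56],[0,0,0,0,0,0,56]])

```text
t: 33.87
ee_pos: [549.6, 358.9, 33.7]
orientation: [-3.139, 0.096, -0.004]
ft_force: [0.4, 0.2, 1.0]
width: 55.8
```

Call:
move_arm(motion=[[0,0,0,0,0,0,56],[0,0,0,0,0,0,56],[0,0,0,0,0,0,56],[0,0,0,0,0,0,56],[0,0,0,0,0,0,56]])

```text
t: 34.28
ee_pos: [548.4, 358.3, 32.2]
orientation: [-3.14, 0.096, -0.001]
ft_force: [-0.5, 0.5, 0.7]
width: 55.6
```

Call:
move_arm(motion=[[0,-1.2,0,0,0,0,48],[0,-1.2,0,0,0,0,42],[0,-1.2,0,0,0,0,37],[0,-1.2,0,0,0,0,32],[0,-1.2,0,0,0,0,26]])

```text
t: 34.7
ee_pos: [548.3, 357.0, 31.8]
orientation: [3.14, -0.096, -0.0]
ft_force: [-0.6, -0.7, -0.4]
width: 29.8
```

Call:
move_arm(motion=[[0,0,0,0,0,0,20],[0,0,0,0,0,0,20],[0,0,0,0,0,0,20],[0,0,0,0,0,0,20]])

```text
t: 35.03
ee_pos: [548.3, 357.0, 31.8]
orientation: [3.14, -0.096, -0.0]
ft_force: [0.2, 0.3, -1.2]
width: 29.7
```

Call:
move_arm(motion=[[0,0,10,0,0,0,20],[0,0,30,0,0,0,20],[0,0,55,0,0,0,20],[0,0,75,0,0,0,20],[0,0,80,0,0,0,20]])

```text
t: 35.45
ee_pos: [550.3, 358.3, 116.1]
orientation: [-3.137, 0.096, -0.007]
ft_force: [1.0, 1.2, -0.6]
width: 29.7
```

Call:
move_arm(motion=[[-2,-20,0,0,0,0,20],[-5,-55,0,0,0,0,20],[-8,-90,0,0,0,0,20],[-11,-125,0,0,0,0,20],[-14,-155,0,0,0,0,20]])

```text
t: 35.87
ee_pos: [533.3, 200.0, 111.5]
orientation: [3.14, -0.095, -0.001]
ft_force: [1.1, -0.3, -0.8]
width: 29.8
```

Call:
move_arm(motion=[[-0.9,-9,0,0,0,0,20],[-0.9,-13.1,-10,0,0,0,20],[-0.9,-13.1,-25,0,0,0,20],[-0.9,-13.1,-42,0,0,0,20],[-0.9,-13.1,-55,0,0,0,20]])

```text
t: 36.28
ee_pos: [533.4, 189.8, 55.2]
orientation: [-3.14, 0.095, 0.0]
ft_force: [-0.6, -0.4, -1.1]
width: 30.2
```

Call:
move_arm(motion=[[0,0,-5,0,0,0,20],[0,0,-10,0,0,0,20],[0,0,-12,0,0,0,20],[0,0,-12,0,0,0,20],[0,0,-12,0,0,0,20]])

```text
t: 36.7
ee_pos: [533.8, 189.3, 45.2]
orientation: [-3.14, 0.095, -0.001]
ft_force: [-0.6, -0.3, -1.5]
width: 29.9
```

Call:
move_arm(motion=[[0,0,0,0,0,0,20],[0,0,0,0,0,0,20],[0,0,0,0,0,0,20],[0,0,0,0,0,0,20]])

```text
t: 37.03
ee_pos: [533.7, 188.9, 45.2]
orientation: [-3.14, 0.096, -0.001]
ft_force: [-0.5, 0.4, -1.1]
width: 29.7
```

Lower to contact (measured z about 31.8).

Call:
move_arm(motion=[[-0.3,0,-4,0,0,0,20],[-0.3,0,-8,0,0,0,20],[-0.3,0,-10.5,0,0,0,20],[-0.3,0,-12.3,0,0,0,20],[-0.3,0,-13.4,0,0,0,20]])

```text
t: 37.45
ee_pos: [532.9, 188.8, 31.7]
orientation: [3.14, -0.096, -0.002]
ft_force: [-5.0, -2.1, 20.1]
width: 29.9
```

Call:
move_arm(motion=[[0,0,0,0,0,0,20],[0,0,0,0,0,0,20],[0,0,-0.4,0,0,0,20]])

```text
t: 37.7
ee_pos: [532.9, 188.8, 31.8]
orientation: [3.14, -0.096, -0.001]
ft_force: [-4.9, -1.7, 15.3]
width: 29.9
```

Call:
move_arm(motion=[[0.2,0,0.7,0,0,0,20],[0.2,0,0.7,0,0,0,36],[0.2,0,0.7,0,0,0,52],[0.2,0,0.7,0,0,0,52],[0.2,0,15,0,0,0,52]])

```text
t: 38.12
ee_pos: [531.6, 188.3, 44.0]
orientation: [3.139, -0.096, -0.006]
ft_force: [-0.8, 0.1, -0.1]
width: 50.9
```

Call:
move_arm(motion=[[0,0,25,0,0,0,52],[0,0,60,0,0,0,52],[0,0,100,0,0,0,52],[0,0,130,0,0,0,52],[-10,20,140,0,0,0,52]])

```text
t: 38.53
ee_pos: [527.0, 208.1, 191.1]
orientation: [-3.138, 0.099, -0.012]
ft_force: [1.2, 0.1, -0.1]
width: 52.2
```

Call:
move_arm(motion=[[-25,30,0,0,0,0,52],[-50,60,0,0,0,0,52],[-75,90,0,0,0,0,52],[-100,120,0,0,0,0,52],[-125,150,0,0,0,0,52]])

```text
t: 38.95
ee_pos: [397.0, 360.0, 186.1]
orientation: [-3.14, 0.096, -0.0]
ft_force: [0.1, -0.0, 1.0]
width: 51.7
```

Call:
move_arm(motion=[[-25,30,0,0,0,0,52],[-50,60,0,0,0,0,52],[-75,90,0,0,0,0,52],[-100,120,0,0,0,0,52],[-125,150,0,0,0,0,52]])

```text
t: 39.37
ee_pos: [271.8, 510.1, 186.0]
orientation: [3.14, -0.096, 0.0]
ft_force: [0.7, -0.2, 0.2]
width: 51.9
```

```bash
sed -e 's/fit1.png/fit9.png/' f1.py > f9.py; python3 f9.py; python3 - <<'E'
from fit import *
im=get_image("top"); print(fit(im,"spool",(511,-120,0),z=22)[:2], fit(im,"tape",(595,82,0))[:2])
s=get_image("scene"); 
a=im["color"][125:235,195:385,::-1]; b=s["color"][140:335,180:345,::-1]
cv2.imwrite("pics/last.png",np.hstack([cv2.resize(a,(480,278)) if 0 else cv2.copyMakeBorder(cv2.resize(a,(475,275)),0,275,0,0,0),cv2.resize(b,(320,378)) if 0 else cv2.copyMakeBorder(cv2.resize(b,(320,378)),0,172,0,0,0)]))
E
```

```text
[[ 0.998 -0.061  0.   ]
 [-0.061 -0.998 -0.   ]
 [ 0.     0.    -1.   ]] [271.8 510.1 186. ]
top carton (array([ 5.34393e+02,  1.90231e+02, -7.40000e-02]), np.float64(0.93)) (array([ 5.34158e+02,  1.89643e+02, -4.20000e-02]), np.float64(0.929))
top bottle (array([5.29803e+02, 8.45190e+01, 2.80000e-02]), np.float64(0.858)) (array([ 5.2991e+02,  8.4315e+01, -1.4000e-02]), np.float64(0.841))
scene carton (array([ 5.33639e+02,  1.95315e+02, -8.00000e-02]), np.float64(0.919)) (array([ 5.34090e+02,  1.95594e+02, -6.40000e-02]), np.float64(0.917))
scene bottle (array([ 5.73842e+02,  1.63793e+02, -5.62000e-01]), np.float64(0.342)) (array([ 5.75184e+02,  1.68017e+02, -5.08000e-01]), np.float64(0.32))
(array([ 5.10450e+02, -1.21268e+02,  1.15000e-01]), np.float64(0.761)) (array([5.96787e+02, 8.03080e+01, 5.70000e-02]), np.float64(0.446))
```

View pics/last.png

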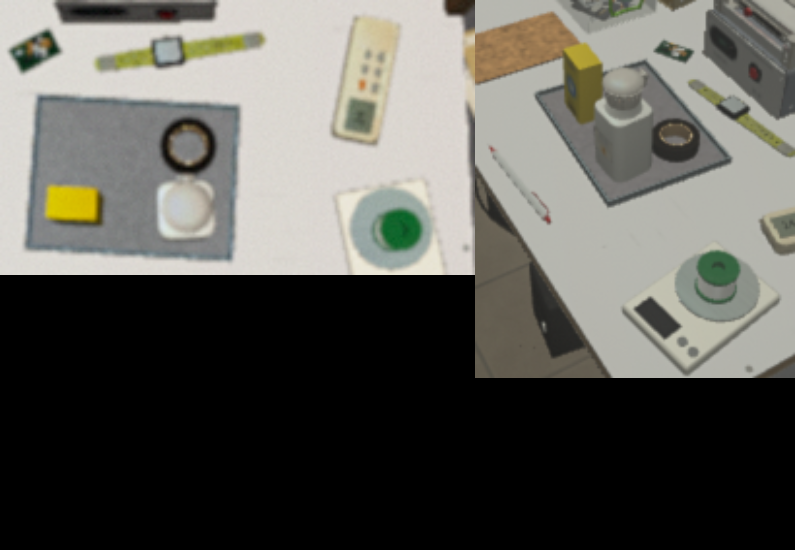

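```bash
python3 -c "
from workcell import *
print(get_obs()['t'],get_obs()['ft_force'].round(1));print(close_job())"
```

```text
39.5667 [ 0.4 -0.7  0.3]
the job is handed in; nothing more can be done
None
```

The job is done and handed in at 39.6 s. The spool stands on the scale pan, and the bottle and carton are back upright in the tray. In order: carton to the mat, bottle to the mat, spool to the pan, bottle back, carton back.

**Last checks**, from the final camera pictures and outline fits:
- **Spool:** it stands upright on the pan, about 2–3 mm from the pan's centre.
- **Carton:** it is about 1 mm from where it started, with its angle unchanged within the measuring error.
- **Bottle:** it is about 2–3 mm from where it started. That is close to the measuring error, so I left it.
- **Tape:** its outline fit moved under 2 mm, though that fit is a weak one.
- **Robot:** nothing fell over, and the arm ended clear of everything.

**What disagreed or went wrong:**
- **Fingertip height:** the real fingertips sit about 28.5 mm higher than the reported position. I saw this in the pictures and confirmed it by touching the bench lightly, then corrected all heights for it.
- **Bottle regrasp:** picking the bottle up from the mat, the gripper was about 8 mm off because an earlier move had stopped short. I allowed for that when putting the bottle back.
- **Bottle fit, scene camera:** the outline fit of the bottle in that picture never worked. The bottle figure above comes from the top camera only.

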